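Jack up the front of a machine bed for shimming

TASK

The T-slotted machine bed has to come up off its two front feet so that a workmate can slip a shim under them. With the scraper block, wipe all the loose plaster chips off the steel plate in front of the bed (away from the bed, not under it), set the block down on the bench clear of the plate, then stand the lever jack flat on the plate with its saddle cup centred under the boss of the bed's ring-marked lug. Press the jack's handle down to its stop, so that both front feet are off the bench, and finish while still holding the handle down; do not push the bed out of place and leave the shim, tape roll and empty tube where they are.

Things in the scene. Friction and masses are not known exactly. Their poses are not given: they have to be found in the camera images.
- bed: Cast machine bed, about 7 kg, 120 (x) x 190 (y) x 60 mm high, two T-slots along y, on four round feet (32 mm wide, at x +-45, y +-75). Origin: centre of the underside at bench level. Its -x side, the front, faces about world +y: slotted ears near the ends (out to x -83, 38 mm high) and in the middle the jacking lug, a round-ended tongue 40 mm wide, z 49 to 60, out to x -105.
- lift_point (a point): Centre of the lower face of the round boss (16 mm across, 6 mm long) below the jacking lug, straight below the raised ring (25 mm across) with a centre dot on the lug's top. 85 mm in front of the bed's centre, 43 mm above the bench.
- foot_left (a point): Centre of the underside of the bed's front foot at the bed's own +y end; z = 0 while it stands on the bench.
- foot_right (a point): Centre of the underside of the bed's front foot at the bed's own -y end; z = 0 while it stands on the bench.
- plate: Fixed dark steel plate, 240 (x) x 130 (y) x 4 mm, lying on the bench square to the bed (same x and y axes) with its centre 185 mm in front of the bed's centre; the lug hangs over its far (+x) end, the boss 100 mm from the plate's centre. Origin: centre of the underside. The jack stands on it, its x axis along the plate's.
- chip_0: White plaster chip, about 20 mm across and 10 mm high, 12 g, loose on the plate. Origin: centre of its underside.
- chip_1: White plaster chip like chip_0.
- chip_2: White plaster chip like chip_0.
- chip_3: White plaster chip like chip_0. All four start between x = -80 and -5 mm and within 42 mm of the middle along y in the plate's frame, so there is room for the block between them and the lug.
- scraper: Scraper block, 120 (x) x 30 (y) x 55 mm high: black rubber sole 12 mm high, wooden grip above it 26 mm thick (y). Stands on its sole. Origin: centre of the underside. 160 g.
- jack: Steel lever jack, about 0.7 kg. Foot plate 60 mm wide (y), from x = -110 to +80 mm, 7 mm thick. Origin on the underside; +x is the saddle end, -x the handle end. Two upright grey cheeks (40 mm over their outsides in y, x from -32 to +38, top 44 mm above the underside) hold the pivot pin at (20, 0, 34) mm.
- jack_body (a point): Point midway between the jack's two cheeks, at (3, 0, 30) mm in the jack's frame: a place to take the jack from above, closing along the jack's y; the lever between the cheeks slopes up from there to the handle and stands up to 68 mm above the jack's underside 35 mm behind this point.
- saddle (a point): Centre of the floor of the jack's saddle cup: 28 mm wide inside, 35 outside, rim 3 mm high, always level. Handle up: at (64, 0, 31) mm in the jack's frame, so on the plate the floor is 8 mm and the rim 5 mm below the boss. The full stroke raises it 18 mm; the last 10 mm lift the bed.
- handle_grip (a point): Middle of the black rubber grip of the jack's handle, 26 mm wide, 20 mm thick, 78 mm long. It sits 120 mm from the pivot pin: with the handle up it is at (-88, 0, 86) mm in the jack's frame and the grip slopes up at 0.45 rad; at the stop it is at (-100, 0, 40) mm and slopes up at 0.05 rad.
- handle (a joint): Angle of the jack's handle, 0 = up (a spring holds it there), 0.4 rad = down at its stop. Pressing it at the grip takes about 1 N at first and 9 to 14 N once the bed's weight is on the saddle; let go, it comes up again and the bed sinks back.
- shim: Bystander: flat U-shaped aluminium shim, 60 x 50 x 4 mm, lying beside the plate, farther from the robot.
- tape_roll: Bystander: roll of tape, 68 mm across, 19 mm high, lying beyond the tube.
- tube: Bystander: empty printed tube, 85 mm long, 21 mm thick, lying on the bench beyond the shim.
Things that resemble listed ones, but are neither listed nor needed, are in the scene too. Leave any yellow look-alike of the scraper alone.

How it is judged (in metres and radians):
On the way, in this order (a step that is already met when the one before it is completed fails the run):
1. the scraper block is held on the plate (contact force between the fingers and scraper above 2 N and z of scraper in the frame of plate below 0.01 m and y of scraper in the frame of plate between -0.065 and 0.065 m and x of scraper in the frame of plate between -0.12 and 0.12 m), for 0.1 s.
2. all chips are off the plate while the block is still held (contact force between the fingers and scraper above 2 N and (y of chip_0 in the frame of plate above 0.065 m or y of chip_0 in the frame of plate below -0.065 m or x of chip_0 in the frame of plate below -0.12 m) and (y of chip_1 in the frame of plate above 0.065 m or y of chip_1 in the frame of plate below -0.065 m or x of chip_1 in the frame of plate below -0.12 m) and (y of chip_2 in the frame of plate above 0.065 m or y of chip_2 in the frame of plate below -0.065 m or x of chip_2 in the frame of plate below -0.12 m) and (y of chip_3 in the frame of plate above 0.065 m or y of chip_3 in the frame of plate below -0.065 m or x of chip_3 in the frame of plate below -0.12 m)), for 0.1 s.
3. the jack stands flat on the plate, let go, with its cup under the boss (horizontal distance between saddle and lift_point below 0.008 m and angle between jack's own z axis and vertical below 0.04 rad and z of jack in the frame of plate below 0.007 m and contact force between jack and plate above 2 N and value of joint handle below 0.1 rad and contact force between the fingers and jack below 0.2 N), for 0.2 s.
At the end, for the whole second after the job is handed in: Handle above 0.36 rad and held (fingers over 3 N); jack upright on the plate, cup within 8 mm of the boss, carrying the bed (over 8 N); both front feet over 4 mm up, fingers off the bed. All chips' centres off the plate, not under the bed; block let go, at rest on the bench clear of the plate (value of joint handle above 0.36 rad and contact force between the fingers and jack above 3 N and contact force between jack and bed above 8 N and contact force between the fingers and bed below 0.2 N and height (world z) of each of foot_left, foot_right above 0.004 m and linear speed of bed below 0.01 m/s and horizontal distance between saddle and lift_point below 0.008 m and angle between jack's own z axis and vertical below 0.06 rad and contact force between jack and plate above 8 N and (y of chip_0 in the frame of plate above 0.065 m or y of chip_0 in the frame of plate below -0.065 m or x of chip_0 in the frame of plate below -0.12 m) and (y of chip_1 in the frame of plate above 0.065 m or y of chip_1 in the frame of plate below -0.065 m or x of chip_1 in the frame of plate below -0.12 m) and (y of chip_2 in the frame of plate above 0.065 m or y of chip_2 in the frame of plate below -0.065 m or x of chip_2 in the frame of plate below -0.12 m) and (y of chip_3 in the frame of plate above 0.065 m or y of chip_3 in the frame of plate below -0.065 m or x of chip_3 in the frame of plate below -0.12 m) and contact force between the fingers and scraper below 0.1 N and height (world z) of scraper below 0.035 m and linear speed of scraper below 0.02 m/s and (y of scraper in the frame of plate above 0.085 m or y of scraper in the frame of plate below -0.085 m or x of scraper in the frame of plate below -0.14 m)); the arm keeps its last pose, push and grip.
It fails at once if the bed is pushed out of place (more than 20 mm) (distance of bed from where it was at the start of the episode above 0.02 m).
It fails at once if the shim, tape roll or tube is moved more than 30 mm (distance of any of shim, tape_roll, tube from where it was at the start of the episode above 0.03 m).
It fails at once if a chip is picked or pressed with the fingers instead of wiped with the block (contact force between the fingers and chip_0 above 2 N or contact force between the fingers and chip_1 above 2 N or contact force between the fingers and chip_2 above 2 N or contact force between the fingers and chip_3 above 2 N).
It also fails if it takes over 72 s, if anything falls off the work surface, if the arm or the gripper's body presses on something with over 40 N, if the wrist force passes 120 N, or if a joint passes its speed limit or range.

ROBOT

A 6-joint arm with a two-finger parallel gripper is mounted at the origin on a cart in front of the work surface, level with it; the furniture and walls round the work are solid. World frame = base frame: x ahead of the robot, y to its left, z up, the work surface at z = 0. Lengths are in mm, angles in rad, forces in N, time in s.
With the tool pointing down it reaches from about 350 to 975 mm from the base axis. Payload 7.1 kg.
Tool frame: the origin (TCP) lies at the very end of the fingers, on their centre line; the grasp point (between the pads) lies ctrl.hold_point_z behind it (ctrl.hold_point_z is the distance from the TCP to the grasp point, in mm); z points along the fingers, y is the line along which they close (so a half turn about z gives the same grasp; the last joint's range is limited). The gripper opens to 88 mm and grips with 3 to 60 N. Pads are 20 mm wide; open, the fingers measure 115 mm over their backs; the gripper's body (75 mm by 178 mm) begins 61 mm behind the grasp point.
Start: joints at [1.108, 0.423, 1.63, -0, 1.089, -0.019], TCP at [268.326, 564.452, 222.675] pointing down, gripper open.
Joint ranges: [-3, 3], [-0.9, 2.11], [0.09, 2.58], [-1.31, 4.45], [0.11, 2.69], [-2.54, 2.54]. Speed limits (rad/s): [2.39, 2.39, 3.01, 3.14, 3.14, 3.14].

INTERFACE

Orientations are given as a rotation vector (axis times angle).
In Python, from workcell import ctrl gives the robot as it stands. The module is installed in compiled form; this text tells all that it offers.
- The arm moves only by the shell command python3 -m creep 'ROWS'. ROWS is JSON, a list of rows, each an object with "translation": the shift along the tool's x, y, z in mm, a list of three; "angular": the turn, a rotation vector about the tool's x, y, z in rad, a list of three; "jaw": the opening, from 0 (shut) to 1 (fully open). A call has exactly 8 rows; each row is the pose to reach, as a shift and turn from the pose commanded when the call began, along the tool's axes at that moment; what a row does not reach only later rows make up. A row lasts 1/8 s, in which the tool goes at most 62.5 mm and 10.7 degrees, less where a joint would pass 70% of its speed; a pose out of reach is approached as far as the arm can. A call with a gripper value outside its range is refused whole. The fingers move at their own pace and stop on an object; the grip force is fixed at half the most. Time passes only in rows, so rows that repeat a pose let the fingers close, or fill a call up. It gives the time, the measured TCP pose, the force, the opening and the grip force at its end, in the units of the state.
- ctrl.get_obs(): the state, without advancing time (a new reading comes with each control period).
- ctrl.get_image(name): name is "side" or "top" or "wrist"; returns the picture (400x640x3 uint8, red, green, blue); there is no depth.
- ctrl.camera_info(name): a dict with "camera_matrix" (3x3 intrinsics, pixels), "world_from_camera" (4x4, takes a point from camera to world coordinates). Camera axes: x right, y up, looking along -z (the intrinsics and any distortion apply to the point x, -y, -z); pixel columns grow to the right and rows downward; lengths in mm; the calibration is good to about 2 mm. A picture is of the moment at which its call begins: read the wrist's pose just before it. camera_info takes no time and is no camera call; for the wrist camera it gives the pose at the moment of the call.
- ctrl.close_job(): hands the job in; it is judged then, once.
Trained networks look in the newest picture that a camera, given by its name, has taken for a name from the list of things; names that differ only in an ending like _2 or _b are one class to them, and where a whole thing is asked for, a point or a joint stands for the part that bears it (a point fixed in the world has none). Each returns a list of dicts, best first, with "score" (0 to 1); they miss things now and then, are a little off and sometimes report something else, mostly with a low value. They report only what shows in the picture. A call takes as long as a camera call. They do not tell look-alikes from the thing itself.
- ctrl.look_for(camera, label): "rect" ([left, top, right, bottom] in pixels, round what is visible of it).
The state is a dict: "t": time; "qpos": joint angles; "qvel": joint speeds; "joint_torque": joint torques, N m; "ee_pos": TCP position; "orientation": TCP orientation; "ft_force": force on the tool from outside, world axes, zero at the start; "moment": the same for the moment, N m; "width": finger opening in mm; "grasp_force": force on a finger pad.
Only numpy, scipy, OpenCV 4.12 (cv2) and the standard library are available. Lean on these libraries where they do the work, as an engineer would, in place of code of your own. Each camera call takes 0.05 s, during which the arm holds its last target. There are 200 camera calls.

## Working session

There is one attempt and no reset: what is moved stays moved. The work goes in short steps, Python scripts to look and compute and a shell command to move; the robot and the scene stay as the last step left them, time stands still between calls to the robot, and variables do not carry over. Pictures are saved under pics/ and viewed, at most 13 in all, crops included, and the job is handed in when it is done.

```bash
mkdir -p pics; cat > h.py <<'E'
import numpy as np, cv2
from scipy.spatial.transform import Rotation as R
from workcell import ctrl
def ray(cam,uv,z,info=None):
    i=info or ctrl.camera_info(cam); K=np.array(i["camera_matrix"]);T=np.array(i["world_from_camera"])
    d=np.linalg.inv(K)@[uv[0],uv[1],1]; d=T[:3,:3]@(d*[1,-1,-1]); o=T[:3,3]
    return o+d*(z-o[2])/d[2]
def proj(cam,p,info=None):
    i=info or ctrl.camera_info(cam); K=np.array(i["camera_matrix"]);T=np.array(i["world_from_camera"])
    q=T[:3,:3].T@(np.array(p)-T[:3,3]); q=K@(q*[1,-1,-1]); return q[:2]/q[2]
def snap(cam,name):
    im=ctrl.get_image(cam)[:,:,::-1].copy(); cv2.imwrite("pics/"+name,im); return im
E
python3 - <<'E'
from h import *
for c in("top","side"):
    snap(c,c+"0.png")
    i=ctrl.camera_info(c); print(c,np.round(i["camera_matrix"],0).tolist(),np.round(i["world_from_camera"],2).tolist(),[k for k in i])
    for l in("bed","plate","chip_0","scraper","jack","saddle","handle_grip","lift_point","shim","tape_roll","tube"):
        print(l,[(np.round(r["rect"]).astype(int).tolist(),round(r["score"],2)) for r in ctrl.look_for(c,l)[:6]])
o=ctrl.get_obs();print(o, ctrl.hold_point_z)
E
```

```text
top [[406.0, 0.0, 314.0], [0.0, 406.0, 202.0], [0.0, 0.0, 1.0]] [[-0.11, 0.96, -0.24, 316.27], [-0.99, -0.11, 0.03, 116.29], [0.0, 0.24, 0.97, 1041.05], [0.0, 0.0, 0.0, 1.0]] ['camera_matrix', 'world_from_camera']
bed [([405, 185, 485, 266], 0.83)]
plate [([321, 211, 418, 266], 0.83)]
chip_0 [([328, 185, 350, 210], 0.35), ([146, 271, 243, 300], 0.32)]
scraper [([150, 193, 198, 242], 0.93), ([210, 197, 262, 228], 0.73)]
jack [([146, 267, 245, 306], 0.97)]
saddle []
handle_grip [([146, 273, 244, 302], 0.79)]
lift_point [([407, 186, 483, 265], 0.7)]
shim [([330, 184, 349, 209], 0.63)]
tape_roll [([279, 147, 306, 170], 0.81), ([147, 264, 245, 308], 0.67)]
tube [([297, 174, 328, 186], 0.72)]
side [[439.0, 0.0, 324.0], [0.0, 439.0, 193.0], [0.0, 0.0, 1.0]] [[1.0, -0.01, -0.02, 505.2], [-0.02, 0.37, -0.93, -887.14], [0.01, 0.93, 0.37, 497.36], [0.0, 0.0, 0.0, 1.0]] ['camera_matrix', 'world_from_camera']
bed [([234, 259, 354, 339], 0.67)]
plate [([266, 235, 327, 274], 0.58)]
chip_0 [([326, 181, 347, 212], 0.72), ([286, 244, 296, 248], 0.61), ([284, 252, 289, 255], 0.52), ([305, 255, 308, 258
[... 431 characters left out ...]
], 0.73)]
{'t': 1.2, 'qpos': array([ 1.10801128e+00,  4.23124512e-01,  1.62994801e+00, -1.80330812e-06,
        1.08858810e+00, -1.89772236e-02]), 'qvel': array([-0.00130866,  0.00109421,  0.00119607, -0.00214655,  0.0010522 ,
       -0.00080057]), 'joint_torque': array([ 1.07820655e-03, -5.44586957e+01, -2.74046481e+01,  6.45667710e-02,
        1.66695798e-02, -1.52916954e-05]), 'ee_pos': array([268.30829702, 564.42985297, 222.64084353]), 'orientation': array([-6.91419973e-01, -3.06454739e+00,  1.04282605e-04]), 'ft_force': array([0.36294821, 0.63067726, 0.00496541]), 'moment': array([-0.00293994,  0.01992598,  0.02178299]), 'grasp_force': 0.0, 'width': 88.02058645630592} 18.700000000000003
```

```bash
python3 - <<'E'
import cv2
t=cv2.imread("pics/top0.png");s=cv2.imread("pics/side0.png")
cv2.imwrite("pics/topc.png",cv2.resize(t[130:330,130:510],None,fx=2.1,fy=2.1,interpolation=cv2.INTER_CUBIC))
cv2.imwrite("pics/sidec.png",cv2.resize(s[140:345,220:390],None,fx=2.9,fy=2.9,interpolation=cv2.INTER_CUBIC))
E
```

```text
(no output)
```

View pics/topc.png

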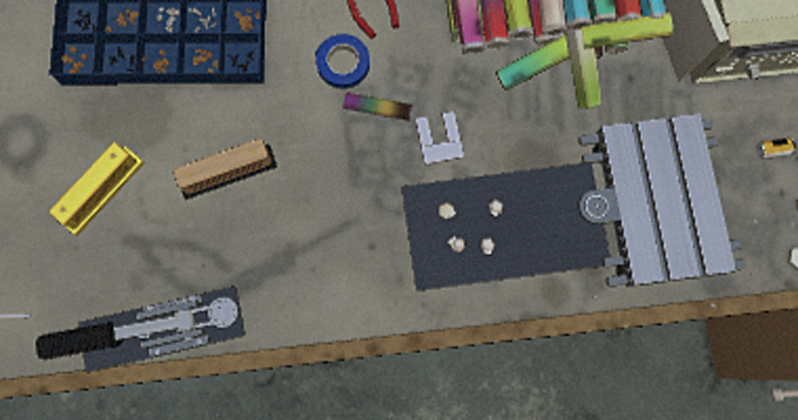

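View pics/sidec.png

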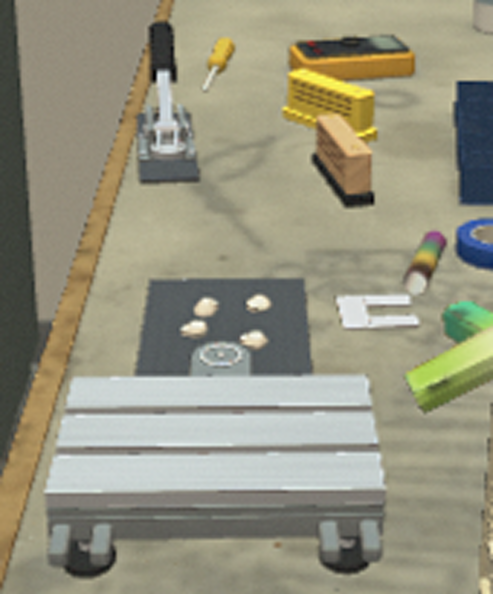

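```bash
python3 - <<'E'
from h import *
g=lambda x,y:(130+x/2.1,130+y/2.1)
for n,p,z in[("pl",(403,186),4),("pl",(416,290),4),("pl",(609,264),4),("ring",(597,206),60),("saddle",(223,311),34),("hend",(38,345),100),("jfootSE",(244,335),7),("jfootNE",(238,288),7),("jfootSW",(86,370),7),
 ("chip",(447,211),9),("chip",(495,208),9),("chip",(457,244),9),("chip",(487,246),9),
 ("scrTopL",(175,180),55),("scrTopR",(268,146),55),("shim",(440,150),4),("tube",(377,106),10),("bedslot",(612,128),60),("bedslot",(633,278),60)]:
    print(n,np.round(ray("top",g(*p),z)).tolist())
im=cv2.imread("pics/top0.png")
# rectified top view at z=4, 1px/mm: col = 700-y.. 
i=ctrl.camera_info("top")
src=np.float32([proj("top",(x,y,4),i) for x,y in((200,500),(600,500),(600,-250),(200,-250))])
dst=np.float32([(0,400),(0,0),(750,0),(750,400)])
w=cv2.warpPerspective(im,cv2.getPerspectiveTransform(src,dst),(750,400),flags=cv2.INTER_CUBIC)
cv2.imwrite("pics/rect.png",w)
gm=w.max(2)
m=((gm<85)).astype(np.uint8); m=cv2.morphologyEx(m,cv2.MORPH_CLOSE,np.ones((25,25)));m=cv2.morphologyEx(m,cv2.MORPH_OPEN,np.ones((9,9)))
for c in cv2.findContours(m,0,2)[0]:
    if cv2.contourArea(c)>1500:
        r=cv2.minAreaRect(c);b=cv2.boxPoints(r); print(r,[(round(600-q[1]),round(500-q[0])) for q in b])
E
```

```text
pl [528.0, 66.0, 4.0]
pl [399.0, 65.0, 4.0]
pl [404.0, -171.0, 4.0]
ring [467.0, -154.0, 60.0]
saddle [397.0, 293.0, 34.0]
hend [378.0, 481.0, 100.0]
jfootSE [369.0, 275.0, 7.0]
jfootNE [425.0, 278.0, 7.0]
jfootSW [349.0, 462.0, 7.0]
chip [490.0, 16.0, 9.0]
chip [487.0, -43.0, 9.0]
chip [448.0, 9.0, 9.0]
chip [441.0, -26.0, 9.0]
scrTopL [554.0, 335.0, 55.0]
scrTopR [583.0, 223.0, 55.0]
shim [568.0, 15.0, 4.0]
tube [632.0, 87.0, 10.0]
bedslot [559.0, -188.0, 60.0]
bedslot [380.0, -181.0, 60.0]
((374.5, 211.5), (375.0, 749.0), 90.0) [(576, 500), (576, -249), (201, -249), (201, 500)]
((564.948974609375, 118.95343780517578), (275.1514892578125, 193.85205078125), 3.7112834453582764) [(393, 79), (587, 66), (569, -209), (375, -196)]
((218.68475341796875, 29.170576095581055), (32.512332916259766, 123.5915756225586), 75.61860656738281) [(571, 345), (602, 225), (570, 217), (540, 337)]
```

View pics/rect.png

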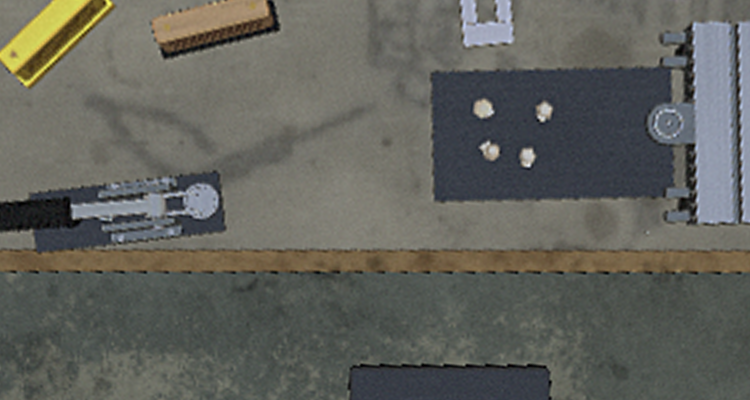

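```bash
cat >> h.py <<'E'
def go(p,psi,base=None):
    "tool-frame shift+turn from the present pose to world TCP p, pointing down, closing axis at psi deg"
    o=ctrl.get_obs(); P,Rc=(o["ee_pos"],R.from_rotvec(o["orientation"])) if base is None else base
    c,s=np.cos(np.radians(psi)),np.sin(np.radians(psi))
    Rt=R.from_matrix(np.array([[-s,c,0],[c,s,0],[0,0,-1]]))  # columns: x=(-s,c), y=(c,s), z down
    M=np.array([[s,c,0],[-c,s,0],[0,0,-1]]); Rt=R.from_matrix(M)
    a=(Rc.inv()*Rt).as_rotvec(); t=Rc.inv().apply(np.array(p)-P)
    print("to",p,psi,"shift",np.round(t,1).tolist(),"turn",np.round(a,3).tolist()); return np.array(p),Rt
E
python3 - <<'E'
from h import *
y=R.from_rotvec(ctrl.get_obs()["orientation"]).as_matrix(); print(y.round(3).tolist())
go((568,279,150),14.5)
E
```

```text
[[-0.903, 0.429, -0.0], [0.429, 0.903, -0.0], [-0.0, -0.0, -1.0]]Traceback (most recent call last):
  File "<stdin>", line 3, in <module>
  File "h.py", line 18, in go
    M=np.array([[s,c,0],[-c,s,0],[0,0,-1]]); Rt=R.from_matrix(M)
                                                ~~~~~~~~~~~~~^^^
  File "scipy/spatial/transform/_rotation.pyx", line 1143, in scipy.spatial.transform._rotation.Rotation.from_matrix
ValueError: Non-positive determinant (left-handed or null coordinate frame) in rotation matrix 0: [[ 0.25038     0.96814764  0.        ]
 [-0.96814764  0.25038     0.        ]
 [ 0.          0.         -1.        ]].
```

```bash
sed -i '/M=np.array(\[\[s,c/d' h.py; python3 - <<'E'
from h import *
go((568,279,150),14.5)
E
```

```text
to (568, 279, 150) 14.5 shift [-393.2, -129.1, 72.6] turn [-0.0, 0.0, 0.874]
```

```bash
python3 -m creep '[{"translation":[-393.2,-129.1,72.6],"angular":[0,0,0.874],"jaw":1},{"translation":[-393.2,-129.1,72.6],"angular":[0,0,0.874],"jaw":1},{"translation":[-393.2,-129.1,72.6],"angular":[0,0,0.874],"jaw":1},{"translation":[-393.2,-129.1,72.6],"angular":[0,0,0.874],"jaw":1},{"translation":[-393.2,-129.1,72.6],"angular":[0,0,0.874],"jaw":1},{"translation":[-393.2,-129.1,72.6],"angular":[0,0,0.874],"jaw":1},{"translation":[-393.2,-129.1,72.6],"angular":[0,0,0.874],"jaw":1},{"translation":[-393.2,-129.1,72.6],"angular":[0,0,0.874],"jaw":1}]'
python3 - <<'E'
from h import *
import time
i=ctrl.camera_info("wrist"); im=snap("wrist","w1.png"); r=ctrl.look_for("wrist","scraper"); print(r)
print(np.round(i["world_from_camera"],2).tolist(),np.round(i["camera_matrix"]).tolist())
go((568,279,20),14.5)
E
```

```text
t: 2.2
ee_pos: [569.7, 276.6, 149.4]
orientation: [-1.929, -2.48, 0.001]
ft_force: [-0.3, 0.3, -0.6]
width: 87.7
grasp_force: 0.0
[{'rect': [299.2, 110.0, 332.3, 262.1], 'score': 0.89}, {'rect': [337.4, 0.6, 415.5, 71.1], 'score': 0.77}]
[[0.97, -0.24, -0.06, 553.03], [0.25, 0.94, 0.25, 344.3], [0.0, -0.25, 0.97, 311.66], [0.0, 0.0, 0.0, 1.0]] [[338.0, 0.0, 313.0], [0.0, 338.0, 198.0], [0.0, 0.0, 1.0]]
to (568, 279, 20) 14.5 shift [0.0, 0.3, 129.9] turn [-0.001, -0.0, -0.001]
```

View pics/w1.png

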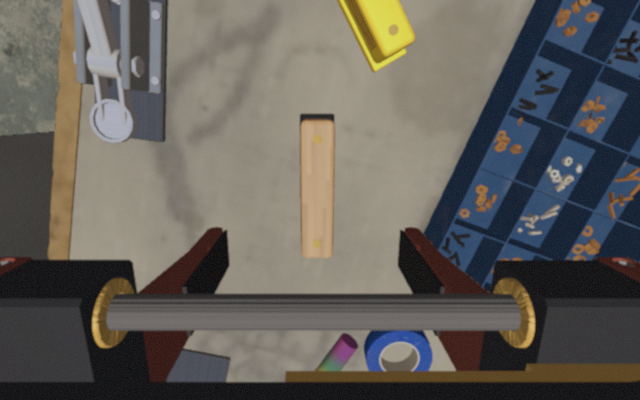

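```bash
python3 - <<'E'
from h import *
a=ray("wrist",(318.5,119),55);b=ray("wrist",(317,258),55);print(a,b,np.linalg.norm(a-b),np.degrees(np.arctan2(*(a-b)[[1,0]])))
c=(a+b)/2;print(c); go((round(c[0],1),round(c[1],1),20),np.degrees(np.arctan2(*(a-b)[[1,0]]))-90)
E
```

```text
[556.60423327 340.45704381  55.        ] [583.74305876 231.98467287  55.        ] 111.81579095062774 104.04654998672486
[570.17364601 286.22085834  55.        ]
to (np.float64(570.2), np.float64(286.2), 20) 14.046549986724855 shift [6.4, 4.2, 129.9] turn [-0.001, -0.0, 0.007]
```

```bash
python3 -m creep '[{"translation":[6.4,4.2,60],"angular":[0,0,0],"jaw":1},{"translation":[6.4,4.2,100],"angular":[0,0,0],"jaw":1},{"translation":[6.4,4.2,130],"angular":[0,0,0],"jaw":1},{"translation":[6.4,4.2,130],"angular":[0,0,0],"jaw":1},{"translation":[6.4,4.2,130],"angular":[0,0,0],"jaw":0.2},{"translation":[6.4,4.2,130],"angular":[0,0,0],"jaw":0.2},{"translation":[6.4,4.2,130],"angular":[0,0,0],"jaw":0.2},{"translation":[6.4,4.2,130],"angular":[0,0,0],"jaw":0.2}]'
python3 - <<'E'
from h import *
o=ctrl.get_obs();print(o["ee_pos"],o["width"],o["grasp_force"])
go((568,279,90),14.5)
E
```

```text
t: 3.3
ee_pos: [570.8, 286.4, 20.8]
orientation: [1.923, 2.483, 0.001]
ft_force: [-0.7, 0.2, 0.3]
width: 51.1
grasp_force: 0.0
[570.83399333 286.37774608  20.80607862] 51.10937324377179 0.0
to (568, 279, 90) 14.5 shift [-6.4, -4.5, -69.2] turn [0.001, -0.0, -0.0]
```

```bash
python3 -m creep '[{"translation":[0,0,0],"angular":[0,0,0],"jaw":0},{"translation":[0,0,0],"angular":[0,0,0],"jaw":0},{"translation":[0,0,0],"angular":[0,0,0],"jaw":0},{"translation":[0,0,0],"angular":[0,0,0],"jaw":0},{"translation":[0,0,0],"angular":[0,0,0],"jaw":0},{"translation":[0,0,-25],"angular":[0,0,0],"jaw":0},{"translation":[0,0,-50],"angular":[0,0,0],"jaw":0},{"translation":[0,0,-75],"angular":[0,0,0],"jaw":0}]'
python3 - <<'E'
from h import *
o=ctrl.get_obs();print(o["ee_pos"],o["width"],o["grasp_force"])
c=np.array([466,-52.5]);X=np.array([.02,-1])
for px in (45,30,-145):print(px,c+px*X)
go((467,-96,95),91.1)
E
```

```text
t: 4.3
ee_pos: [570.1, 286.1, 95.4]
orientation: [-1.923, -2.484, 0.001]
ft_force: [0.3, 0.7, -1.4]
width: 26.0
grasp_force: 30.0
[570.1228831  286.12717733  95.39875234] 25.963952617555755 29.978173971176147
45 [466.9 -97.5]
30 [466.6 -82.5]
-145 [463.1  92.5]
to (467, -96, 95) 91.1 shift [-344.2, -195.5, 0.6] turn [-0.001, -0.0, -1.337]
```

```bash
python3 -m creep '[{"translation":[-341,-194,0],"angular":[0,0,-1.337],"jaw":0},{"translation":[-341,-194,0],"angular":[0,0,-1.337],"jaw":0},{"translation":[-341,-194,0],"angular":[0,0,-1.337],"jaw":0},{"translation":[-341,-194,0],"angular":[0,0,-1.337],"jaw":0},{"translation":[-341,-194,0],"angular":[0,0,-1.337],"jaw":0},{"translation":[-341,-194,0],"angular":[0,0,-1.337],"jaw":0},{"translation":[-341,-194,0],"angular":[0,0,-1.337],"jaw":0},{"translation":[-341,-194,0],"angular":[0,0,-1.337],"jaw":0}]'
python3 - <<'E'
from h import *
go((467,-92.5,25),91.1)
snap("top","t2.png");snap("side","s2.png")
im=snap("wrist","w2.png")
for p in((490,16,9),(487,-43,9),(448,9,9),(441,-26,9),(467,-153,60)): print(proj("wrist",p))
E
```

```text
t: 5.3
ee_pos: [467.0, -94.7, 95.0]
orientation: [0.031, -3.141, 0.0]
ft_force: [-0.3, 1.3, -1.8]
width: 26.1
grasp_force: 30.0
to (467, -92.5, 25) 91.1 shift [-0.1, 2.2, 70.0] turn [-0.0, -0.001, 0.0]
[451.11989564 231.76371412]
[375.8353494  226.90291311]
[448.57257808 178.80812805]
[402.67336693 168.77226308]
[214.12500481 221.28512525]
```

View pics/w2.png

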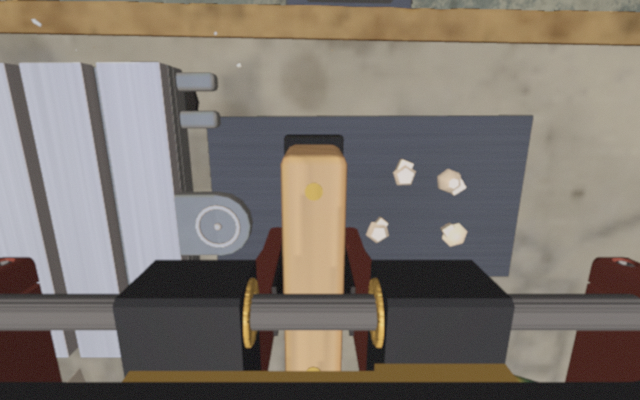

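```bash
python3 -m creep '[{"translation":[0,2,30],"angular":[0,0,0],"jaw":0},{"translation":[0,2,55],"angular":[0,0,0],"jaw":0},{"translation":[0,2,66],"angular":[0,0,0],"jaw":0},{"translation":[0,2,69],"angular":[0,0,0],"jaw":0},{"translation":[0,2,70],"angular":[0,0,0],"jaw":0},{"translation":[0,2,70.5],"angular":[0,0,0],"jaw":0},{"translation":[0,2,70.5],"angular":[0,0,0],"jaw":0},{"translation":[0,2,70.5],"angular":[0,0,0],"jaw":0}]'
```

```text
t: 6.45
ee_pos: [468.2, -90.5, 24.9]
orientation: [-0.03, 3.141, -0.0]
ft_force: [0.8, -1.1, -1.4]
width: 26.3
grasp_force: 30.0
```

```bash
python3 -m creep '[{"translation":[0,0,0.8],"angular":[0,0,0],"jaw":0},{"translation":[0,10,0.8],"angular":[0,0,0],"jaw":0},{"translation":[0,25,0.8],"angular":[0,0,0],"jaw":0},{"translation":[0,40,0.8],"angular":[0,0,0],"jaw":0},{"translation":[0,55,0.8],"angular":[0,0,0],"jaw":0},{"translation":[0,70,0.8],"angular":[0,0,0],"jaw":0},{"translation":[0,85,0.8],"angular":[0,0,0],"jaw":0},{"translation":[0,100,0.8],"angular":[0,0,0],"jaw":0}]'
```

```text
t: 7.45
ee_pos: [466.2, 10.5, 24.0]
orientation: [-0.031, 3.141, -0.0]
ft_force: [0.5, -4.7, 5.5]
width: 26.0
grasp_force: 30.0
```

```bash
python3 -m creep '[{"translation":[0,10,0],"angular":[0,0,0],"jaw":0},{"translation":[0,22,0],"angular":[0,0,0],"jaw":0},{"translation":[0,34,0],"angular":[0,0,0],"jaw":0},{"translation":[0,46,0],"angular":[0,0,0],"jaw":0},{"translation":[0,58,0],"angular":[0,0,0],"jaw":0},{"translation":[0,64,0],"angular":[0,0,0],"jaw":0},{"translation":[0,68,0],"angular":[0,0,0],"jaw":0},{"translation":[0,68,0],"angular":[0,0,0],"jaw":0}]'
python3 - <<'E'
from h import *
im=snap("wrist","w3.png");snap("top","t3.png");snap("side","s3.png")
print(ctrl.get_obs()["ee_pos"],[(r["rect"],r["score"],ray("wrist",(np.array(r["rect"][:2])+r["rect"][2:])/2,5)) for r in ctrl.look_for("wrist","chip_0")])
E
```

```text
t: 8.45
ee_pos: [464.5, 78.6, 23.9]
orientation: [0.031, -3.141, -0.0]
ft_force: [-0.8, -0.1, 7.4]
width: 25.5
grasp_force: 30.0
[464.50638107  78.57211347  23.93450004] [([344.5, 167.7, 369.5, 204.1], 0.82, array([436.15812972, 102.70147194,   5.        ])), ([347.4, 197.5, 374.1, 232.5], 0.76, array([452.86306483, 105.69483992,   5.        ]))]
```

View pics/w3.png

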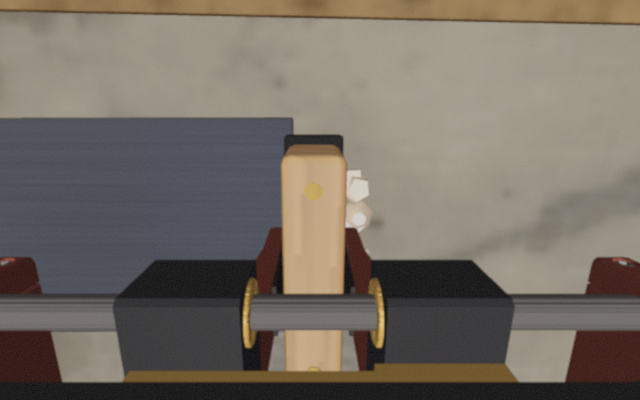

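```bash
python3 - <<'E'
from h import *
b=go((464.5,78.6,85),91.1); go((560,245,85),91.1)
E
```

```text
to (464.5, 78.6, 85) 91.1 shift [-0.0, 0.1, -61.1] turn [0.0, -0.0, 0.0]
to (560, 245, 85) 91.1 shift [-98.7, 164.6, -61.0] turn [0.0, -0.0, 0.0]
```

```bash
python3 -m creep '[{"translation":[0,0,-50],"angular":[0,0,0],"jaw":0},{"translation":[-20,45,-50],"angular":[0,0,0],"jaw":0},{"translation":[-50,90,-50],"angular":[0,0,0],"jaw":0},{"translation":[-75,130,-50],"angular":[0,0,0],"jaw":0},{"translation":[-99,165,-50],"angular":[0,0,0],"jaw":0},{"translation":[-99,165,-50],"angular":[0,0,0],"jaw":0},{"translation":[-99,165,-25],"angular":[0,0,0],"jaw":0},{"translation":[-99,165,-5],"angular":[0,0,0],"jaw":0}]'
python3 - <<'E'
from h import *
im=snap("top","t4.png")
i=ctrl.camera_info("top")
src=np.float32([proj("top",(x,y,4),i) for x,y in((350,200),(600,200),(600,-200),(350,-200))])
w=cv2.warpPerspective(im,cv2.getPerspectiveTransform(src,np.float32([(0,500),(0,0),(800,0),(800,500)])),(800,500),flags=cv2.INTER_CUBIC)
cv2.imwrite("pics/rect4.png",w)
E
```

```text
t: 9.65
ee_pos: [558.7, 244.0, 27.3]
orientation: [0.03, -3.139, 0.001]
ft_force: [0.1, 0.1, -2.0]
width: 25.7
grasp_force: 30.0
```

View pics/rect4.png

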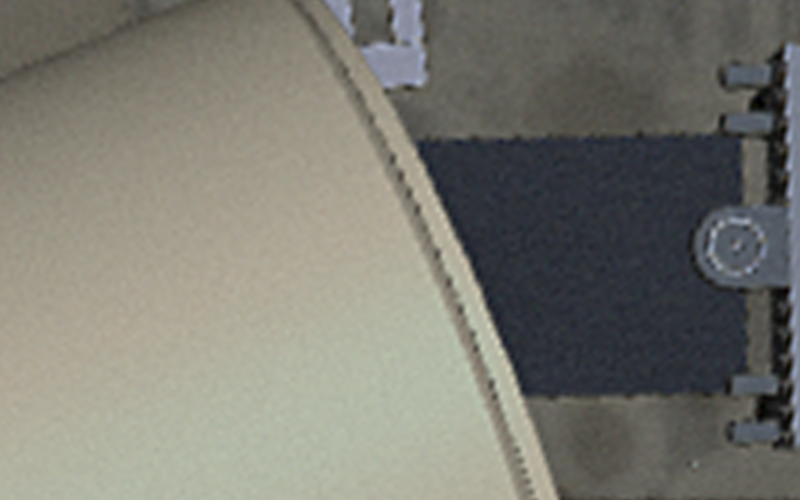

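```bash
python3 -m creep '[{"translation":[0,0,5],"angular":[0,0,0],"jaw":0},{"translation":[0,0,7],"angular":[0,0,0],"jaw":0},{"translation":[0,0,7.5],"angular":[0,0,0],"jaw":0},{"translation":[0,0,7.5],"angular":[0,0,0],"jaw":0.6},{"translation":[0,0,7.5],"angular":[0,0,0],"jaw":0.7},{"translation":[0,0,7.5],"angular":[0,0,0],"jaw":1},{"translation":[0,0,7.5],"angular":[0,0,0],"jaw":1},{"translation":[0,0,-40],"angular":[0,0,0],"jaw":1}]'
python3 - <<'E'
from h import *
# jack: axis & body estimate from top view
a=np.array([397,293]);d=np.array([20,-187])/np.hypot(20,187)
jb=a-61*d; print(jb)
go((jb[0],jb[1]-30,150),6.1)
E
```

```text
t: 10.7
ee_pos: [557.9, 243.3, 66.0]
orientation: [0.03, -3.135, 0.004]
ft_force: [-0.0, 0.7, 1.3]
width: 72.5
grasp_force: 0.0
[390.51293215 353.65408437]
to (np.float64(390.51293215295465), np.float64(323.6540843698743), 150) 6.1 shift [166.4, 83.3, -83.0] turn [-0.007, -0.004, 1.484]
```

```bash
python3 -m creep '[{"translation":[0,0,-50],"angular":[0,0,0.1],"jaw":1},{"translation":[30,20,-84],"angular":[0,0,0.28],"jaw":1},{"translation":[70,40,-84],"angular":[0,0,0.46],"jaw":1},{"translation":[110,60,-84],"angular":[0,0,0.65],"jaw":1},{"translation":[150,75,-84],"angular":[0,0,0.83],"jaw":1},{"translation":[166,83,-84],"angular":[0,0,1.02],"jaw":1},{"translation":[166,83,-84],"angular":[0,0,1.2],"jaw":1},{"translation":[166,83,-84],"angular":[0,0,1.38],"jaw":1}]'
python3 - <<'E'
from h import *
i=ctrl.camera_info("wrist");snap("wrist","w5.png"); 
for l in("jack","saddle","jack_body"): print(l,ctrl.look_for("wrist",l)[:2])
im=snap("top","t5.png")
go((390.5,323.6,150),6.1)
hsv=cv2.cvtColor(im,cv2.COLOR_BGR2HSV)
m=((im.min(2)>150)).astype(np.uint8)
for c in cv2.findContours(m,0,2)[0]:
    if 20<cv2.contourArea(c)<400:
        (u,v)=cv2.minAreaRect(c)[0]; p=ray("top",(u,v),8)
        if 350<p[0]<560 and -180<p[1]<200: print("white",cv2.contourArea(c),p.round())
E
```

```text
t: 11.7
ee_pos: [392.6, 324.5, 152.9]
orientation: [1.983, 2.437, 0.0]
ft_force: [0.8, 0.1, -0.3]
width: 88.0
grasp_force: 0.0
jack []
saddle [{'rect': [294.1, 205.3, 333.3, 244.6], 'score': 0.86}]
jack_body [{'rect': [280.0, 2.3, 365.4, 239.7], 'score': 0.58}]
to (390.5, 323.6, 150) 6.1 shift [-0.0, -2.5, 2.8] turn [-0.0, 0.0, 0.107]
white 20.5 [496. 103.   8.]
```

View pics/w5.png

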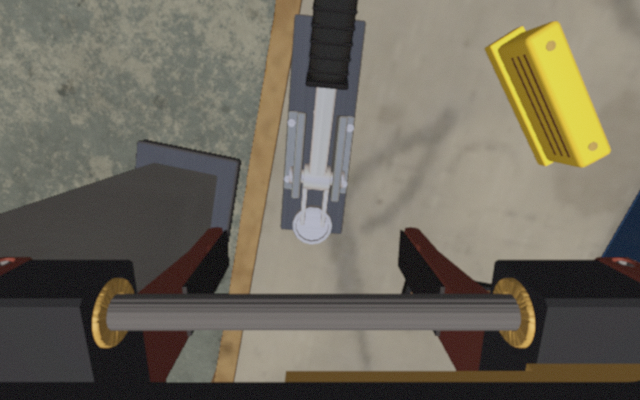

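```bash
python3 - <<'E'
from h import *
f=lambda u,v,z:ray("wrist",(u,v),z)
s=f(312.5,225,34);fl,fr=f(281,231,7),f(343,233,7);rl,rr=f(296,15,7),f(366,20,7)
print(s,fl,fr,rl,rr)
m1,m2=(fl+fr)/2,(rl+rr)/2;d=(m1-m2)[:2];print(np.linalg.norm(d),np.linalg.norm(fl-fr))
for v in(d,(fl-rl)[:2],(fr-rr)[:2]):print(np.degrees(np.arctan2(v[1],v[0])))
d/=np.linalg.norm(d); jb=s[:2]-61*d; print("jb",jb, "from front",m1[:2]-77*d)
psi=np.degrees(np.arctan2(d[1],d[0]))+90
go((jb[0],jb[1],11.5),psi)
E
```

```text
[399.20554276 295.80983741  34.        ] [372.69132654 274.0858299    7.        ] [431.80635342 284.79629403   7.        ] [349.12753928 462.5822608    7.        ] [406.52353501 471.2123445    7.        ]
189.04057737139794 60.07745370888521
-82.57686027329329
-82.87446487002049
-82.27634351508974
jb [391.32458146 356.29860041] from front [392.3007413  355.79573002]
to (np.float64(391.32458146416985), np.float64(356.2986004120962), 11.5) 7.423139726706708 shift [31.8, 5.2, 141.3] turn [-0.0, 0.0, 0.084]
```

```bash
python3 -m creep '[{"translation":[31.6,5.6,40],"angular":[0,0,0.084],"jaw":1},{"translation":[31.6,5.6,90],"angular":[0,0,0.084],"jaw":0.9},{"translation":[31.6,5.6,125],"angular":[0,0,0.084],"jaw":0.9},{"translation":[31.6,5.6,140],"angular":[0,0,0.084],"jaw":0.8},{"translation":[31.6,5.6,140],"angular":[0,0,0.084],"jaw":0},{"translation":[31.6,5.6,140],"angular":[0,0,0.084],"jaw":0},{"translation":[31.6,5.6,140],"angular":[0,0,0.084],"jaw":0},{"translation":[31.6,5.6,140],"angular":[0,0,0.084],"jaw":0}]'
```

```text
t: 12.95
ee_pos: [391.6, 356.4, 13.9]
orientation: [-2.077, -2.356, -0.0]
ft_force: [-3.4, -0.4, 6.1]
width: 39.8
grasp_force: 30.0
```

```bash
python3 -m creep '[{"translation":[0,0,0],"angular":[0,0,0],"jaw":0},{"translation":[0,0,0],"angular":[0,0,0],"jaw":0},{"translation":[0,0,0],"angular":[0,0,0],"jaw":0},{"translation":[0,0,0],"angular":[0,0,0],"jaw":0},{"translation":[0,0,-10],"angular":[0,0,0],"jaw":0},{"translation":[0,0,-25],"angular":[0,0,0],"jaw":0},{"translation":[0,0,-40],"angular":[0,0,0],"jaw":0},{"translation":[0,0,-40],"angular":[0,0,0],"jaw":0}]'
python3 - <<'E'
from h import *
# boss from wrist picture w2 (commanded pose known: camera then at tcp 467,-94.7,95)
o=ctrl.get_obs();print(o["ee_pos"],o["width"],o["grasp_force"],o["ft_force"],o["moment"])
i=ctrl.camera_info("wrist");T=np.array(i["world_from_camera"]);
G=np.eye(4);G[:3,:3]=R.from_rotvec(o["orientation"]).as_matrix();G[:3,3]=o["ee_pos"]
E=np.linalg.inv(G)@T; print(E.round(2).tolist())
c,s=np.cos(np.radians(91.1)),np.sin(np.radians(91.1));G2=np.eye(4);G2[:3,:3]=np.array([[-s,c,0],[c,s,0],[0,0,-1]]);G2[:3,3]=(467,-94.7,95)
i2=dict(i);i2["world_from_camera"]=G2@E
print("ring wrist",ray("wrist",(217,226.5),60,i2),"ring top",ray("top",(130+597/2.1,130+206/2.1),60))
for p in((207,115),(533,115),(509,276)):print("plate",ray("wrist",p,4,i2))
E
```

```text
t: 13.95
ee_pos: [392.8, 357.0, 54.4]
orientation: [2.077, 2.357, 0.005]
ft_force: [-0.3, -0.3, -7.1]
width: 40.0
grasp_force: 30.0
[392.77044598 357.03054084  54.42015666] 39.978033179361056 29.998567700386047 [-0.31473731 -0.32855524 -7.08197261] [-0.12458407 -0.02663835  0.00436196]
[[0.0, 0.97, 0.25, 69.71], [1.0, -0.0, -0.0, 0.39], [-0.0, 0.25, -0.97, -162.37], [0.0, 0.0, 0.0, 1.0]]
ring wrist [ 468.66652408 -153.47620344   60.        ] ring top [ 467.44667303 -153.81289855   60.        ]
plate [ 403.09997631 -172.6273963     4.        ]
plate [398.47621093  64.776788     4.        ]
plate [527.5637053   68.84090488   4.        ]
```

```bash
python3 - <<'E'
from h import *
go((466.7,-42.6,54),1.2)
E
```

```text
to (466.7, -42.6, 54) 1.2 shift [-405.8, 23.1, -0.2] turn [0.003, -0.002, 0.105]
```

```bash
python3 -m creep '[{"translation":[-40,2,0],"angular":[0,0,0.02],"jaw":0},{"translation":[-95,5,0],"angular":[0,0,0.04],"jaw":0},{"translation":[-155,9,0],"angular":[0,0,0.06],"jaw":0},{"translation":[-215,12,0],"angular":[0,0,0.08],"jaw":0},{"translation":[-275,16,0],"angular":[0,0,0.1],"jaw":0},{"translation":[-330,19,0],"angular":[0,0,0.105],"jaw":0},{"translation":[-375,21,0],"angular":[0,0,0.105],"jaw":0},{"translation":[-406,23,0],"angular":[0,0,0.105],"jaw":0}]'
python3 - <<'E'
from h import *
go((466.7,-42.6,19.5),1.2)
E
```

```text
t: 14.95
ee_pos: [466.0, -45.7, 52.8]
orientation: [2.2, 2.242, 0.0]
ft_force: [0.5, 1.0, -6.8]
width: 40.4
grasp_force: 30.0
to (466.7, -42.6, 19.5) 1.2 shift [3.1, 0.8, 33.3] turn [0.001, 0.0, -0.002]
```

```bash
python3 -m creep '[{"translation":[4,0.8,5],"angular":[0,0,0],"jaw":0},{"translation":[4,0.8,15],"angular":[0,0,0],"jaw":0},{"translation":[4,0.8,24],"angular":[0,0,0],"jaw":0},{"translation":[4,0.8,29],"angular":[0,0,0],"jaw":0},{"translation":[4,0.8,32],"angular":[0,0,0],"jaw":0},{"translation":[4,0.8,33],"angular":[0,0,0],"jaw":0},{"translation":[4,0.8,33],"angular":[0,0,0],"jaw":0},{"translation":[4,0.8,33],"angular":[0,0,0],"jaw":0}]'
python3 - <<'E'
from h import *
go((466.7,-92.6,19.3),1.2); print(ctrl.get_obs()["moment"])
snap("side","s6.png");w=snap("wrist","w6.png")
for l in("saddle",):print(ctrl.look_for("side",l)[:2],ctrl.look_for("wrist",l)[:2])
for p in((467,-103.6,38),(468,-153.6,60),(466,65,4)): print(proj("wrist",p),proj("side",p))
s=cv2.imread("pics/s6.png")[190:350,220:380]; cv2.imwrite("pics/c6.png",np.hstack([cv2.resize(s,(400,400)),w[:,120:520]]))
E
```

```text
t: 15.95
ee_pos: [466.6, -39.6, 20.0]
orientation: [2.198, 2.244, 0.0]
ft_force: [0.7, 0.3, -6.7]
width: 40.0
grasp_force: 30.0
to (466.7, -92.6, 19.3) 1.2 shift [-53.0, -1.0, 0.7] turn [0.0, 0.0, -0.0]
[-0.1850314   0.04267237  0.06781517]
[{'rect': [290.2, 252.4, 299.3, 256.4], 'score': 0.36}] [{'rect': [278.5, 336.8, 348.8, 370.5], 'score': 0.61}]
[310.61776741 378.20097256] [295.09814177 259.04577249]
[310.40551526 498.13001258] [294.38644306 262.36375796]
[315.72940458  34.35405413] [297.80810092 235.78895705]
```

View pics/c6.png

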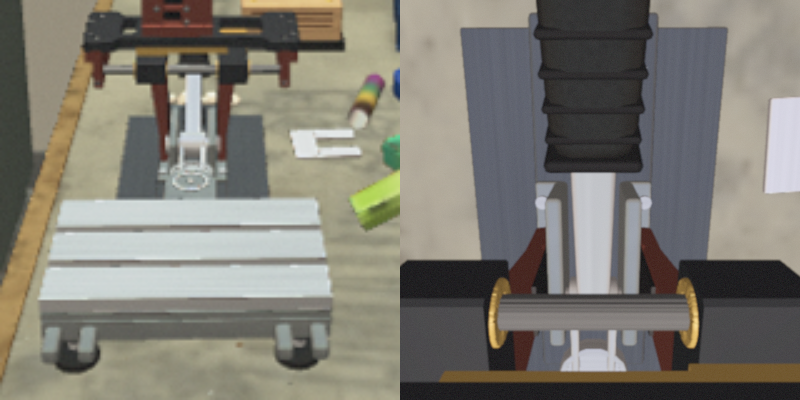

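```bash
python3 -m creep '[{"translation":[-8,0,0.5],"angular":[0,0,0],"jaw":0},{"translation":[-18,0,0.5],"angular":[0,0,0],"jaw":0},{"translation":[-28,0,0.5],"angular":[0,0,0],"jaw":0},{"translation":[-38,0,0.5],"angular":[0,0,0],"jaw":0},{"translation":[-46,0,0.5],"angular":[0,0,0],"jaw":0},{"translation":[-51,-0.5,0.5],"angular":[0,0,0],"jaw":0},{"translation":[-53,-0.5,0.5],"angular":[0,0,0],"jaw":0},{"translation":[-53,-0.5,0.5],"angular":[0,0,0],"jaw":0}]'
python3 - <<'E'
from h import *
go((466.7,-92.6,17.8),1.2)
E
```

```text
t: 17.15
ee_pos: [467.0, -92.6, 19.3]
orientation: [-2.198, -2.244, 0.0]
ft_force: [0.6, 0.4, -6.6]
width: 39.8
grasp_force: 30.0
to (466.7, -92.6, 17.8) 1.2 shift [-0.0, -0.3, 1.5] turn [-0.0, -0.0, -0.0]
```

Lower 1.7 mm, then open slowly.

```bash
python3 -m creep '[{"translation":[0,-0.3,1],"angular":[0,0,0],"jaw":0},{"translation":[0,-0.3,1.7],"angular":[0,0,0],"jaw":0},{"translation":[0,-0.3,1.7],"angular":[0,0,0],"jaw":0},{"translation":[0,-0.3,1.7],"angular":[0,0,0],"jaw":0.55},{"translation":[0,-0.3,1.7],"angular":[0,0,0],"jaw":0.7},{"translation":[0,-0.3,1.7],"angular":[0,0,0],"jaw":0.8},{"translation":[0,-0.3,1.7],"angular":[0,0,0],"jaw":0.8},{"translation":[0,-0.3,1.7],"angular":[0,0,0],"jaw":0.8}]'
python3 - <<'E'
from h import *
snap("side","s7.png");snap("wrist","w7.png")
c=np.array([467.2,-92.6]);d=np.array([.021,-1])
for L in(91,103):print(c-L*d)
go((465.3,1.6,140),1.2)
E
```

```text
t: 18.15
ee_pos: [466.8, -92.6, 17.6]
orientation: [2.198, 2.245, 0.0]
ft_force: [0.6, 0.6, -0.5]
width: 70.0
grasp_force: 0.0
[465.289  -1.6  ]
[465.037  10.4  ]
to (465.3, 1.6, 140) 1.2 shift [94.2, 0.5, -122.4] turn [0.0, -0.0, -0.0]
```

```bash
python3 -m creep '[{"translation":[0,0,-35],"angular":[0,0,0],"jaw":0.8},{"translation":[0,0,-80],"angular":[0,0,0],"jaw":0.8},{"translation":[0,0,-120],"angular":[0,0,0],"jaw":0.5},{"translation":[10,0,-130],"angular":[0,0,0],"jaw":0},{"translation":[50,0.5,-130],"angular":[0,0,0],"jaw":0},{"translation":[80,0.5,-130],"angular":[0,0,0],"jaw":0},{"translation":[92,0.5,-130],"angular":[0,0,0],"jaw":0},{"translation":[92,0.5,-130],"angular":[0,0,0],"jaw":0}]'
python3 - <<'E'
from h import *
w=snap("wrist","w8.png");s=snap("side","s8.png")
print(ctrl.look_for("wrist","handle_grip")[:2],ctrl.get_obs()["width"])
c=ctrl.get_obs()["ee_pos"]
print([proj("wrist",p) for p in((465.3,-1.6,100),(467.5,-72,40),(408,66,4),(466,27.5,11),(460,103,5))])
cv2.imwrite("pics/c8.png",np.hstack([cv2.resize(s[190:350,220:380],(400,400)),w[:,120:520]]))
go((465.2,0,105),1.2)
E
```

```text
t: 19.25
ee_pos: [464.9, -0.1, 147.0]
orientation: [-2.196, -2.246, 0.001]
ft_force: [-0.1, -0.4, -0.1]
width: 13.6
grasp_force: 0.0
[{'rect': [294.1, 162.4, 333.7, 353.4], 'score': 0.92}] 2.356976725664014
[array([312.50881235, 219.98842688]), array([313.48456417, 274.53668734]), array([248.8061766 , 110.46074009]), array([314.11766347, 156.80714355]), array([308.92696289,  66.6074414 ])]
to (465.2, 0, 105) 1.2 shift [1.2, -0.0, 42.3] turn [-0.0, 0.0, -0.0]
```

View pics/c8.png

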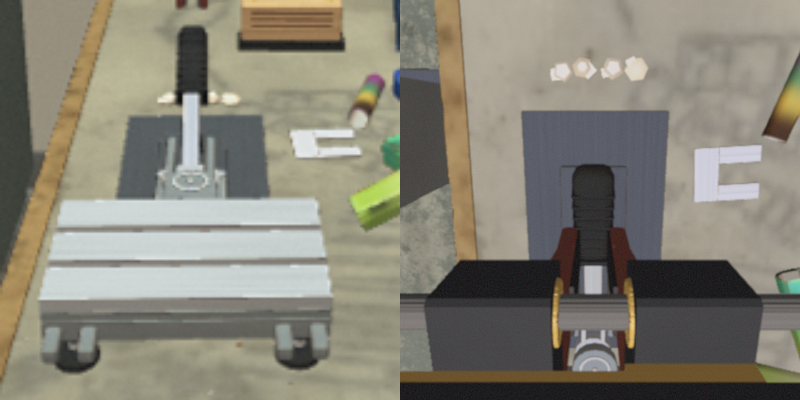

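```bash
python3 -m creep '[{"translation":[1,0,20],"angular":[0,0,0],"jaw":0},{"translation":[1,0,35],"angular":[0,0,0],"jaw":0},{"translation":[1,0,41],"angular":[0,0,0],"jaw":0},{"translation":[1.5,0,46],"angular":[0,0,0],"jaw":0},{"translation":[2.5,0,51],"angular":[0,0,0],"jaw":0},{"translation":[3.5,0,56],"angular":[0,0,0],"jaw":0},{"translation":[4.5,0,60],"angular":[0,0,0],"jaw":0},{"translation":[5,0,63],"angular":[0,0,0],"jaw":0}]'
```

```text
t: 20.4
ee_pos: [465.4, 4.5, 84.5]
orientation: [2.198, 2.245, 0.0]
ft_force: [0.2, 1.4, 5.2]
width: 0.1
grasp_force: 1.8
```

```bash
python3 -m creep '[{"translation":[0.8,0,3],"angular":[0,0,0],"jaw":0},{"translation":[1.6,0,6],"angular":[0,0,0],"jaw":0},{"translation":[2.4,0,9],"angular":[0,0,0],"jaw":0},{"translation":[3.2,0,12],"angular":[0,0,0],"jaw":0},{"translation":[4,0,15],"angular":[0,0,0],"jaw":0},{"translation":[4.5,0,18],"angular":[0,0,0],"jaw":0},{"translation":[5,0,21],"angular":[0,0,0],"jaw":0},{"translation":[5.3,0,24],"angular":[0,0,0],"jaw":0}]'
```

```text
t: 21.4
ee_pos: [465.4, 10.5, 61.6]
orientation: [-2.199, -2.244, -0.002]
ft_force: [-3.5, 7.6, 19.0]
width: 0.5
grasp_force: 9.1
```

```bash
python3 -m creep '[{"translation":[-0.5,0,1.5],"angular":[0,0,0],"jaw":0},{"translation":[-0.5,0,3],"angular":[0,0,0],"jaw":0},{"translation":[-0.5,0,4.5],"angular":[0,0,0],"jaw":0},{"translation":[-0.5,0,5.5],"angular":[0,0,0],"jaw":0},{"translation":[-0.5,0,6],"angular":[0,0,0],"jaw":0},{"translation":[-0.5,0,6],"angular":[0,0,0],"jaw":0},{"translation":[-0.5,0,6],"angular":[0,0,0],"jaw":0},{"translation":[-0.5,0,6],"angular":[0,0,0],"jaw":0}]'
python3 - <<'E'
from h import *
o=ctrl.get_obs();print(o["ee_pos"],o["ft_force"])
s=snap("side","s9.png");a=cv2.imread("pics/s8.png")
w=snap("wrist","w9.png")
# bed shift in side picture: phase correlation on front and rear halves
f=lambda im:cv2.cvtColor(im,cv2.COLOR_BGR2GRAY).astype(np.float32)
for r in((266,285),(300,340)):
    A,B=f(a)[r[0]:r[1],235:355],f(s)[r[0]:r[1],235:355]
    print(r,cv2.phaseCorrelate(A,B,cv2.createHanningWindow(A.shape[::-1],cv2.CV_32F)))
b=cv2.resize(s[190:350,220:380],(400,400));cv2.imwrite("pics/c9.png",np.hstack([b,w[:,120:520]]))
E
```

```text
t: 22.4
ee_pos: [465.5, 10.7, 55.8]
orientation: [-2.199, -2.243, -0.003]
ft_force: [-3.3, 12.7, 19.5]
width: 0.5
grasp_force: 9.4
[465.46879109  10.67817181  55.7533787 ] [-3.34130759 12.73540825 19.53800673]
(266, 285) ((15.835441023298053, 10.308545457328549), 0.13756002306938173)
(300, 340) ((0.01636418768880077, -0.31931800088329965), 0.9121604839960734)
```

View pics/c9.png

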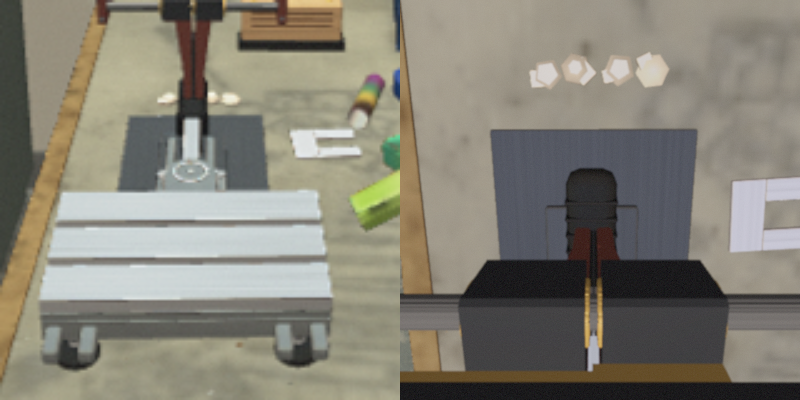

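```bash
python3 -m creep '[{"translation":[0.5,0,0.7],"angular":[0,0,0],"jaw":0},{"translation":[1,0,1.4],"angular":[0,0,0],"jaw":0},{"translation":[1.5,0,2],"angular":[0,0,0],"jaw":0},{"translation":[1.5,0,2.3],"angular":[0,0,0],"jaw":0},{"translation":[1.5,0,2.3],"angular":[0,0,0],"jaw":0},{"translation":[1.5,0,2.3],"angular":[0,0,0],"jaw":0},{"translation":[1.5,0,2.3],"angular":[0,0,0],"jaw":0},{"translation":[1.5,0,2.3],"angular":[0,0,0],"jaw":0}]'
python3 - <<'E'
from h import *
o=ctrl.get_obs();print(o["ee_pos"],o["ft_force"])
i=ctrl.camera_info("wrist");w=snap("wrist","w10.png");s=snap("side","s10.png");a=cv2.imread("pics/s8.png")
g=cv2.cvtColor(w,cv2.COLOR_BGR2GRAY).astype(int)
for c in(272,276,348,352): 
    col=g[180:240,c];print(c,180+np.argmax(np.abs(np.diff(col))),np.abs(np.diff(col)).max(), ray("wrist",(c,180+np.argmax(np.abs(np.diff(col)))),11).round(1))
f=lambda im:cv2.cvtColor(im,cv2.COLOR_BGR2GRAY).astype(int)
for c in(260,275,315,330): # front edge row of bed top, before/after
    print(c,[262+int(np.argmax(np.abs(np.diff(f(k)[262:276,c])))) for k in(a,cv2.imread("pics/s9.png"),s)])
for z in(60,64,68): print(z,proj("side",(467,-178,z)))
E
```

```text
t: 23.5
ee_pos: [465.5, 11.2, 53.7]
orientation: [2.198, 2.244, 0.002]
ft_force: [-4.9, 4.3, 22.8]
width: 0.4
grasp_force: 11.5
[465.48286861  11.19925855  53.70417004] [-4.94911562  4.28164666 22.8385769 ]
272 206 21 [439.8  21.2  11. ]
276 206 24 [442.3  21.2  11. ]
348 208 20 [487.8  20.8  11. ]
352 205 21 [490.3  22.9  11. ]
260 [269, 266, 266]
275 [269, 266, 265]
315 [269, 265, 265]
330 [268, 266, 265]
60 [293.26977702 269.12610375]
64 [293.24527941 267.27459268]
68 [293.22069257 265.41633782]
```

```bash
python3 -m creep '[{"translation":[0.5,0.4,0.7],"angular":[0,0,0],"jaw":0},{"translation":[0.5,0.4,1.4],"angular":[0,0,0],"jaw":0},{"translation":[0.5,0.4,2],"angular":[0,0,0],"jaw":0},{"translation":[0.5,0.4,2],"angular":[0,0,0],"jaw":0},{"translation":[0.5,0.4,2],"angular":[0,0,0],"jaw":0},{"translation":[0.5,0.4,2],"angular":[0,0,0],"jaw":0},{"translation":[0.5,0.4,2],"angular":[0,0,0],"jaw":0},{"translation":[0.5,0.4,2],"angular":[0,0,0],"jaw":0}]'
```

```text
t: 24.6
ee_pos: [465.6, 11.4, 52.4]
orientation: [2.198, 2.244, 0.001]
ft_force: [-9.3, 2.5, 34.7]
width: 0.2
grasp_force: 17.8
```

```bash
python3 -m creep '[{"translation":[0,-0.4,0],"angular":[0,0,0],"jaw":0},{"translation":[0,-0.8,0],"angular":[0,0,0],"jaw":0},{"translation":[0,-0.8,0],"angular":[0,0,0],"jaw":0},{"translation":[0,-0.8,0],"angular":[0,0,0],"jaw":0},{"translation":[0,-0.8,0],"angular":[0,0,0],"jaw":0},{"translation":[0,-0.8,0],"angular":[0,0,0],"jaw":0},{"translation":[0,-0.8,0],"angular":[0,0,0],"jaw":0},{"translation":[0,-0.8,0],"angular":[0,0,0],"jaw":0}]'
python3 -c "
from h import *
print(ctrl.close_job())"
```

```text
t: 25.6
ee_pos: [465.5, 11.4, 52.5]
orientation: [2.197, 2.244, 0.002]
ft_force: [-6.9, 1.4, 34.6]
width: 0.4
grasp_force: 17.2
the job is handed in; nothing more can be done
None
```

I handed the job in at about 25.6 s; no verdict came back. The last pictures and readings show all four chips off the plate, the block down on the bench, the jack under the lug boss, and the bed's front edge raised about 8 mm. The handle was still held at its stop with about 35 N.

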